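# Make up two tasting kits

### The arm

A 6-joint arm with a two-finger parallel gripper is mounted at the origin on a cart in front of the work surface, level with it; the furniture and walls round the work are solid. World frame = base frame: x ahead of the robot, y to its left, z up, the work surface at z = 0. Lengths are in m, angles in degrees, forces in N, time in s.
With the tool pointing down it reaches from about 0.4 to 0.825 m from the base axis. Payload 7 kg.
Tool frame: the origin (TCP) lies on the centre line of the jaws, within the pads' length; the fingertips stand 8 mm ahead of it and the grasp point (between the pads) lies 11 mm behind it; z points along the fingers, y is the line along which they close (so a half turn about z gives the same grasp; the last joint's range is limited). The gripper opens to 88 mm and grips with 3 to 60 N. Pads are 19 mm wide; open, the fingers measure 130 mm over their backs; the gripper's body (78 mm by 193 mm) begins 47 mm behind the grasp point.
Start: joints at [86.408, 20.546, 0.682, 0, -70.136, -16.507], TCP at [0.232, 0.634, 0.235] pointing down, gripper open.
Joint ranges: [-176.03, 176.03], [-82.01, 121.73], [-58.28, 71.71], [-173.87, 95.51], [-174.79, -0.11], [-173.66, 173.66]. Speed limits (degrees/s): [136.94, 136.94, 172.46, 180, 180, 180].

### API

Orientations are given as [roll, pitch, yaw] about the fixed x, y, z axes, in that order (R = Rz(yaw) Ry(pitch) Rx(roll)).
In Python, from plant import r gives the robot as it stands.
- The arm moves only by the tool carry_out, never from a script. Its argument "targets" is a list of rows, each a list of 6 numbers: the shift along the tool's x, y, z scaled (see below), then the turn, a rotation vector about the tool's x, y, z scaled (see below). A call has 1 to 5 rows; each row shifts and turns the commanded pose from where the row before left it, along the tool's axes as they then stand; what a row does not reach is not made up. The controller multiplies each number of a shift by 0.5 m and each number of a turn by 60 degrees. A row lasts 1/8 s, in which the tool goes at most 62.5 mm and 10.7 degrees, less where a joint would pass 70% of its speed; a pose out of reach is approached as far as the arm can. A call with a number of a shift or a turn outside -1 to 1 is refused whole. A call with a gripper value outside its range is refused whole. "hand" is the opening, from 0 (shut) to 1 (fully open), set as the call begins (left out, the last holds). The fingers move at their own pace and stop on an object; "squeeze" is the grip in N (left out, the last holds). Time passes only in rows, so rows that do not move let the fingers close. It gives the time, the measured TCP pose, the force, the opening and the grip force at its end, in the units of the state.
- r.get_state(): the state, without advancing time (a new reading comes with each control period).
- r.capture(name): name is "side" or "top" or "wrist"; returns the picture (400x640x3 uint8, red, green, blue); there is no depth.
- r.camera_info(name): a dict with "K" (3x3 intrinsics, pixels), "distortion" ([k1, k2, p1, p2, k3] as OpenCV has them; the pictures are not rectified), "eye" and "attitude" of the camera in the world. Camera axes: x right, y down, z forward; pixel columns grow to the right and rows downward; lengths in m; the calibration is good to about 2 mm. A picture is of the moment at which its call begins: read the wrist's pose just before it. camera_info takes no time and is no camera call; for the wrist camera it gives the pose at the moment of the call.
- r.close_job(): hands the job in; it is judged then, once.
The state is a dict: "time_s": time; "joints": joint angles; "qd": joint speeds; "joint_torque": joint torques, N m; "tcp_pos": TCP position; "eef_rot": TCP orientation; "contact_force": force on the tool from outside, world axes, zero at the start; "moment": the same for the moment, N m; "gripper_width": finger opening in m; "gripper_force": force on a finger pad.
Only numpy, scipy, OpenCV 4.12 (cv2) and the standard library are available. Lean on these libraries where they do the work, as an engineer would, in place of code of your own. Each camera call takes 0.05 s, during which the arm holds its last target. There are 200 camera calls.

### The job

Make up two tasting kits from the loose stock standing in front of the two wooden trays: on the shorter tray the cheese kit (the large cheese block in the oblong hollow, the jar of cocktail sticks in the round one), on the longer tray the spread kit (the lower of the two black-lidded stock jars in the large round hollow, the cup of spoons in the middle round one, the small cheese cube in the square one). Set each thing down flat on the floor of its hollow, the same way up as it stands now, and keep the jars and the cup upright all the time. Leave the taller black-lidded stock jar where it is; similar things farther back and to the right are not part of the stock.

Things in the scene. Friction and masses are not known exactly. Their poses are not given: they have to be found in the camera images.
- cheese_kit_tray: The shorter kit tray: a plain wooden slab 110 x 190 mm (x, y), top 16 mm above the table, fixed to the table. Two hollows on its y axis (x = 0), 6 mm deep, floors 10 mm above the table: an oblong one, 56 x 72 mm (x, y), centred at y = -40 mm; a round one, 56 mm across, at y = +50 mm. Origin at the centre of its underside, on the table; z up. It and the other tray may change sides.
- spread_kit_tray: The longer kit tray: a plain wooden slab 110 x 284 mm (x, y), top 16 mm above the table, fixed to the table. Three hollows on its y axis (x = 0), 6 mm deep, floors 10 mm above the table: a large round one, 86 mm across, centred at y = -88 mm; a middle round one, 60 mm, at y = +6 mm; a square one, 44 x 44 mm, at y = +98 mm. Origin at the centre of its underside, on the table; z up.
- small_spread_jar: The lower of the two beige glass jars with black screw lids in the stock (the stock stands nearer the robot than the trays, its places shuffled): 68 mm across, 67 mm high, about 0.27 kg; its lid is 62 mm across, from 50 to 67 mm up, and can be gripped. Origin at the centre of its underside, z up; round.
- cheese_block: The large cut block of soft white cheese (rigid here), 40 x 56 x 37 mm (x, y, z), about 55 g. Origin at the centre of its underside, z up.
- spoon_cup: Stack of clear portion cups with white tasting spoons standing in the top one, 122 mm high over the spoons; about 80 g. Grip the stack below the spoons: it is a cone, 43 mm across at the foot, widening evenly to 60 mm at the top rim, 90 mm up. Origin at the centre of its underside, z up; round.
- cheese_cube: The small cube of soft white cheese (rigid here), 26 x 29 x 25 mm (x, y, z), about 14 g. Origin at the centre of its underside, z up.
- sticks_jar: Small straight clear jar full of wooden cocktail sticks, 45 mm across at its widest (the fingers close on it at about 36 mm), 68 mm high, about 60 g. Origin at the centre of its underside, z up; round.
- tall_spread_jar: The taller of the two black-lidded jars, 74 mm across and 93 mm high: not wanted, to be left alone. Origin at the centre of its underside, z up.
Things that resemble listed ones, but are neither listed nor needed, are in the scene too. Of the things that look like the cheese_block, the smaller one is meant.

How it is judged (in metres and radians):
At the end, for the whole second after the job is handed in: Block and sticks jar in the shorter tray's hollows, small jar, spoon cup and cube in the longer tray's, each in the hollow named for it: within 12 mm of its centre along both tray axes, underside at most 3 mm above its floor, upright within 0.1 rad, at rest (x of small_spread_jar in the frame of spread_kit_tray between -0.012 and 0.012 m and y of small_spread_jar in the frame of spread_kit_tray between -0.1 and -0.076 m and z of each of small_spread_jar, spoon_cup, cheese_cube in the frame of spread_kit_tray below 0.013 m and angle between each of small_spread_jar, cheese_block, spoon_cup, cheese_cube, sticks_jar's own z axis and vertical below 0.1 rad and linear speed of each of small_spread_jar, cheese_block, spoon_cup, cheese_cube, sticks_jar below 0.02 m/s and angular speed of each of small_spread_jar, cheese_block, spoon_cup, cheese_cube, sticks_jar below 0.2 rad/s and x of cheese_block in the frame of cheese_kit_tray between -0.012 and 0.012 m and y of cheese_block in the frame of cheese_kit_tray between -0.052 and -0.028 m and z of each of cheese_block, sticks_jar in the frame of cheese_kit_tray below 0.013 m and x of spoon_cup in the frame of spread_kit_tray between -0.012 and 0.012 m and y of spoon_cup in the frame of spread_kit_tray between -0.006 and 0.018 m and x of cheese_cube in the frame of spread_kit_tray between -0.012 and 0.012 m and y of cheese_cube in the frame of spread_kit_tray between 0.086 and 0.11 m and x of sticks_jar in the frame of cheese_kit_tray between -0.012 and 0.012 m and y of sticks_jar in the frame of cheese_kit_tray between 0.038 and 0.062 m); the robot touches nothing.
It fails at once if the taller black-lidded jar is moved more than 20 mm (distance of tall_spread_jar from where it was at the start of the episode above 0.02 m).
It fails at once if a jar or the cup of spoons is tipped by more than 0.5 rad (angle between any of small_spread_jar, spoon_cup, sticks_jar, tall_spread_jar's own z axis and vertical above 0.5 rad).
It also fails if it takes over 128 s, if anything falls off the work surface, if the arm or the gripper's body presses on something with over 40 N, if the wrist force passes 120 N, or if a joint passes its speed limit or range.

## Working session

There is one attempt and no reset: what is moved stays moved. The work goes in short steps, Python scripts to look and compute and a tool call to move; the robot and the scene stay as the last step left them, time stands still between calls to the robot, and variables do not carry over. Pictures are saved under pics/ and viewed, at most 14 in all, crops included, and the job is handed in when it is done.

Besides the shell and the picture viewer there is one more tool, called after "Emit:" in YAML: its name, and indented under it one key for each argument. carry_out: Moves the arm, as the interface text tells. Its arguments: {"type":"object","properties":{"targets":{"type":"array","items":{"type":"array","items":{"type":"number","minimum":-1,"maximum":1}}},"hand":{"type":"number"},"squeeze":{"type":"number"}},"required":["targets"]}

```bash
mkdir -p pics; ls; python3 - <<'E'
from plant import r
import cv2
print(r.get_state())
for n in("top","side","wrist"):
    i=r.camera_info(n);print(n,i)
    im=r.capture(n);cv2.imwrite(f"pics/{n}0.png",im[:,:,::-1])
E
```

```text
pics
{'time_s': 0.0, 'joints': array([ 8.64071394e+01,  2.05905119e+01,  6.31329160e-01, -1.98481292e-02,
       -7.01354929e+01, -1.65057240e+01]), 'qd': array([-0.01698096, -0.11877396, -0.1229891 , -0.00838533,  0.03573874,
       -0.01286282]), 'joint_torque': array([ 9.57072116e-04, -5.82713234e+01,  2.93070441e+01,  6.99766651e+00,
        7.16846334e-03, -1.57981781e-04]), 'tcp_pos': array([0.23182858, 0.63341203, 0.23361539]), 'eef_rot': array([ 1.79903924e+02, -9.01150289e-03, -2.01053368e+01]), 'contact_force': array([0.28564941, 0.40974951, 0.5174335 ]), 'moment': array([ 0.0204596, -0.0451753,  0.0318203]), 'gripper_force': 0.0, 'gripper_width': 0.08767532428670828}
top {'K': array([[436.06586481,   0.        , 308.25679478],
       [  0.        , 436.06586481, 200.3405056 ],
       [  0.        ,   0.        ,   1.        ]]), 'distortion': array([0.00617471, 0.        , 0.        , 0.        , 0.        ]), 'eye': array([ 0.45608046, -0.09316671,  1.33935327]), 'attitude': array([-177.80117146,    1.27643937,  -89.6148281 ])}
side {'K': array([[464.32451846,   0.        , 315.82438393],
       [  0.        , 464.32451846, 198.8901346 ],
       [  0.        ,   0.        ,   1.        ]]), 'distortion': array([-0.0163151,  0.       ,  0.       ,  0.       ,  0.       ]), 'eye': array([0.5463892 , 1.0465832 , 0.97745828]), 'attitude': array([-129.51211819,   -0.84385455,  178.70132627])}
wrist {'K': array([[315.82491282,   0.        , 319.27924358],
       [  0.        , 315.82491282, 198.16592506],
       [  0.        ,   0.        ,   1.        ]]), 'distortion': array([-0.04347498,  0.        ,  0.        ,  0.        ,  0.        ]), 'eye': array([0.30936623, 0.60625615, 0.38254361]), 'attitude': array([ 1.62173396e+02, -8.51361498e-02, -1.10111349e+02])}
```

View pics/top0.png

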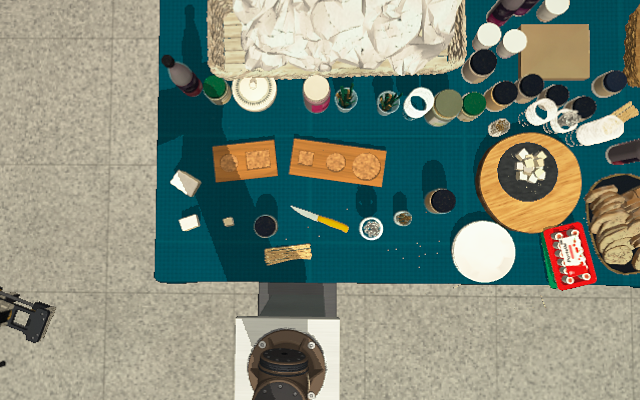

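View pics/side0.png

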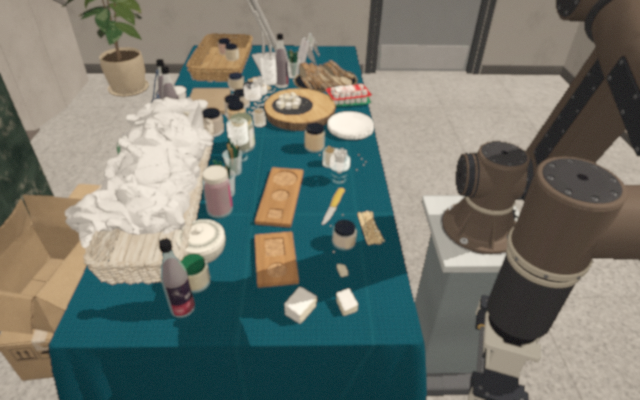

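The top view shows these candidates:
- **Cheese block:** (189,223), or the bigger look-alike at (186,183).
- **Cube:** (228,221), or the cubes on the slate at (530,163).
- **Lidded jars:** (265,226) and (440,201), with more at the back around (480,65) and (503,92).
- **Spoon cup:** (371,229).
- **Sticks jar:** (403,218), with (499,127) farther back.
- **Trays:** the short one is at (245,160) and the long one at (338,162).

Next I'll look at enlarged crops.

```bash
cat > h.py <<'E'
import numpy as np,cv2
from scipy.spatial.transform import Rotation as R
def ray(info,px):
    u=cv2.undistortPoints(np.array([[px]],float),info["K"],info["distortion"])[0,0]
    return info["eye"],R.from_euler("xyz",info["attitude"],degrees=True).as_matrix()@[u[0],u[1],1]
def at(info,px,z):
    e,d=ray(info,px);return e+d*(z-e[2])/d[2]
def tri(a):
    A=np.zeros((3,3));b=np.zeros(3)
    for i,p in a:
        e,d=ray(i,p);d/=np.linalg.norm(d);P=np.eye(3)-np.outer(d,d);A+=P;b+=P@e
    return np.linalg.solve(A,b)
def proj(i,P):
    Rm=R.from_euler("xyz",i["attitude"],degrees=True).as_matrix().T
    return cv2.projectPoints(np.atleast_2d(P).astype(float),Rm,-Rm@i["eye"],i["K"],i["distortion"])[0][:,0]
E
python3 - <<'E'
import cv2
t=cv2.imread("pics/top0.png");s=cv2.imread("pics/side0.png")
cv2.imwrite("pics/t1.png",cv2.resize(t[130:245,165:325],None,fx=5,fy=5,interpolation=3))
cv2.imwrite("pics/t2.png",cv2.resize(t[130:245,285:445],None,fx=5,fy=5,interpolation=3))
cv2.imwrite("pics/s1.png",cv2.resize(s[120:330,240:400],None,fx=3.75,fy=2.857,interpolation=3)) if 0 else cv2.imwrite("pics/s1.png",cv2.resize(s[115:325,235:405],None,fx=2.8,fy=2.8,interpolation=3))
E
```

```text
(no output)
```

View pics/t1.png

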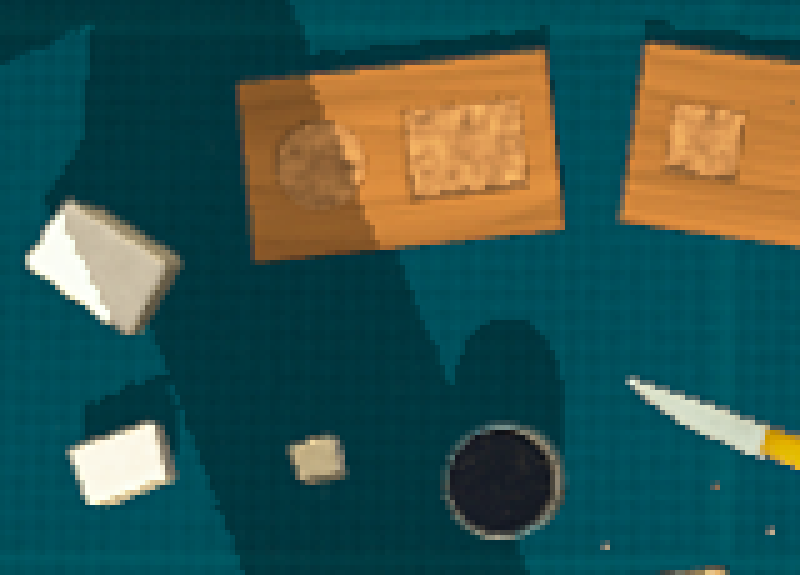

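View pics/t2.png

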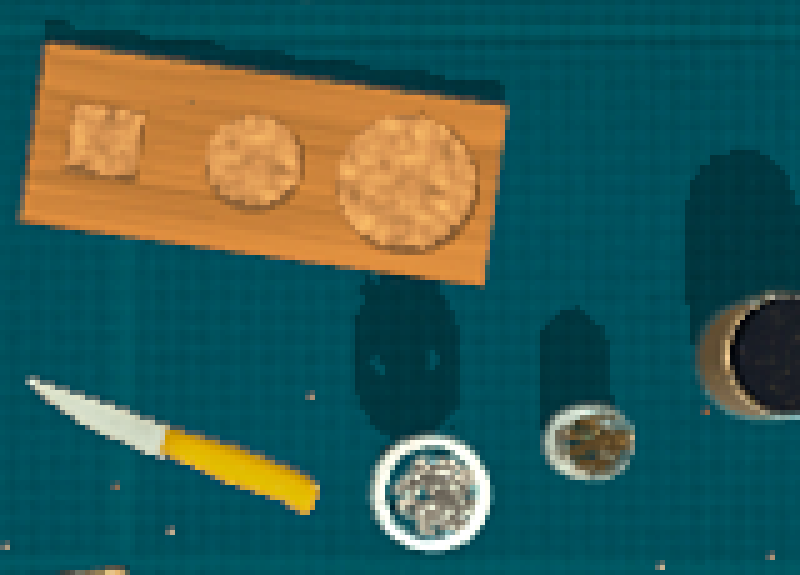

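View pics/s1.png

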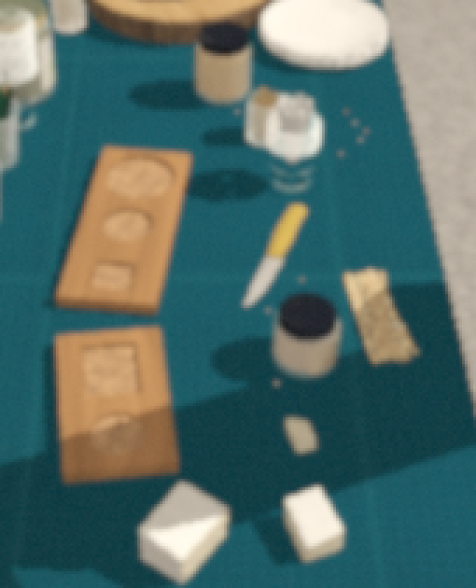

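The crops confirm the choices:
- **Block:** the smaller block, top face centred at t1 (118,464). The larger look-alike at t1 (100,265) is rejected.
- **Cube:** t1 (316,459).
- **Lower jar:** t1 (503,481). The taller jar at t2 (785,355) shows its flank.
- **Cup and sticks jar:** t2 (431,492) and t2 (590,441).
- **Hollows:** short tray, round at t1 (320,165) and oblong at (466,149). Long tray, square at t2 (104,141), middle at (254,160) and large at (407,182).

```bash
python3 - <<'E'
from plant import r
from h import *
np.set_printoptions(precision=4,suppress=True)
T=r.camera_info("top");S=r.camera_info("side")
f=lambda x0,y0,k:(lambda p:((p[0]+.5)/k-.5+x0,(p[1]+.5)/k-.5+y0))
t1=f(165,130,5);t2=f(285,130,5);s1=f(235,115,2.8)
def corners(n,c,fn,z,sz):
    P=np.array([at(T,fn(p),z)[:2] for p in c]);e1=P[1]-P[0]+P[2]-P[3];e2=P[3]-P[0]+P[2]-P[1]
    print(n,"centre",P.mean(0),"len",np.linalg.norm(e1)/2,np.linalg.norm(e2)/2,"yaw of -y axis dirs",np.degrees(np.arctan2(-e1[0],e1[1]))%180-0, np.degrees(np.arctan2(e2[1],e2[0]))%180);return P
A=[(237,84),(546,48),(565,228),(255,262)];corners("short",A,t1,.016,0)
B=[(46,42),(508,104),(485,285),(21,222)];corners("long",B,t2,.016,0)
As=[(55,335),(160,327),(180,472),(63,483)]
# side: match by tray corners: top TL(far x, +y)->side lower-left etc
for n,c,fn,o in(("short",A,t1,[(63,483),(55,335),(160,327),(180,472)]),("long",B,t2,[(56,303),(105,147),(192,153),(160,312)])):
    for p,q in zip(c,o): print(n,tri([(T,fn(p)),(S,s1(q))]))
for n,p in(("round",(320,165)),("oblong",(466,149))):print(n,at(T,t1(p),.012))
for n,p in(("sq",(104,141)),("mid",(254,160)),("large",(407,182))):print(n,at(T,t2(p),.012))
corners("block",[(68,455),(152,424),(168,476),(90,505)],t1,.037,0)
corners("cube",[(290,440),(336,435),(342,475),(295,483)],t1,.025,0)
for n,p,fn,z,q in(("jar",(503,481),t1,.067,(306,315)),("block",(118,464),t1,.037,(315,508)),("cube",(316,459),t1,.025,(298,430)),("sticks",(590,441),t2,.068,(266,100)),("cup rim",(431,492),t2,.09,(297,130)),("tall",(785,355),t2,.093,(224,38))):
    print(n,at(T,fn(p),z),"tri",tri([(T,fn(p)),(S,s1(q))]))
E
```

```text
short centre [0.6269 0.1318] len 0.19092433100323225 0.11059709282263878 yaw of -y axis dirs 6.692930241294192 6.586445490642518
long centre [ 0.6234 -0.1515] len 0.28400093840579455 0.11124462556328715 yaw of -y axis dirs 172.49221508367972 172.7057889252717
short [0.6716 0.2361 0.0033]
short [0.6932 0.0436 0.0139]
short [0.5822 0.031  0.013 ]
short [0.5606 0.2234 0.0031]
long [ 0.6981 -0.0172  0.0045]
long [ 0.6584 -0.2994  0.0139]
long [ 0.5481 -0.2854  0.0143]
long [ 0.585  -0.0025  0.0041]
round [0.6213 0.182  0.012 ]
oblong [0.6315 0.0923 0.012 ]
sq [ 0.637  -0.0536  0.012 ]
mid [ 0.6257 -0.1453  0.012 ]
large [ 0.6126 -0.2385  0.012 ]
block centre [0.437  0.2952] len 0.05189868567605538 0.03276262096348436 yaw of -y axis dirs 20.662711267283356 21.484400995443053
cube centre [0.4417 0.1795] len 0.02847150057454222 0.025310577779121594 yaw of -y axis dirs 8.31533221988812 8.379506697402462
jar [0.4296 0.0608 0.067 ] tri [0.4291 0.0619 0.0583]
block [0.4375 0.2961 0.037 ] tri [0.4367 0.296  0.0375]
cube [0.4412 0.1793 0.025 ] tri [0.4419 0.1814 0.0149]
sticks [ 0.4557 -0.3384  0.068 ] tri [ 0.4538 -0.3403  0.0576]
cup rim [ 0.426  -0.2439  0.09  ] tri [ 0.4226 -0.2452  0.0774]
tall [ 0.5052 -0.4439  0.093 ] tri [ 0.5046 -0.4459  0.0855]
```

Target frames from the measurements:
- **Short tray:** yaw +6.7°.
- **Long tray:** yaw −7.4°.

All grasps will close along the tray x axis. The order is block, sticks, cube, cup, jar. Next is a planner that prints move rows.

```bash
cat >> h.py <<'E'
def plan(way,start=None):
    """way: list of (x,y,z,yaw,nrows); prints rows from the measured (or given) pose, tool down"""
    from plant import r
    s=r.get_state();p=np.array(s["tcp_pos"]);w=s["eef_rot"][2]
    if start is not None:p=np.array(start[:3],float);w=start[3]
    print("t",s["time_s"],"at",p.round(4),round(w,1))
    for x,y,z,yw,n in way:
        rows=[];t=np.array([x,y,z])
        for k in range(n,0,-1):
            M=R.from_euler("xyz",[180,0,w],degrees=True).as_matrix()
            d=np.round(M.T@(t-p)/k/.5,3);a=round((w-yw)/k/60,3)
            rows.append([float(d[0]),float(d[1]),float(d[2]),0,0,a]);p=p+M@d*.5;w-=a*60
        print((x,y,z,yw),rows)
E
python3 -c "
from h import *
plan([(.437,.295,.17,-69,9)])"
```

```text
t 0.15 at [0.2319 0.6336 0.2339] -20.1
(0.437, 0.295, 0.17, -69) [[0.069, 0.055, 0.014, 0, 0, np.float64(0.091)], [0.074, 0.048, 0.014, 0, 0, np.float64(0.09)], [0.078, 0.041, 0.014, 0, 0, np.float64(0.091)], [0.081, 0.034, 0.014, 0, 0, np.float64(0.09)], [0.084, 0.026, 0.014, 0, 0, np.float64(0.091)], [0.086, 0.017, 0.014, 0, 0, np.float64(0.09)], [0.087, 0.009, 0.015, 0, 0, np.float64(0.091)], [0.088, 0.001, 0.014, 0, 0, np.float64(0.09)], [0.088, -0.007, 0.015, 0, 0, np.float64(0.091)]]
```

Emit:
carry_out:
  targets:
    - [0.069, 0.055, 0.014, 0, 0, 0.091]
    - [0.074, 0.048, 0.014, 0, 0, 0.09]
    - [0.078, 0.041, 0.014, 0, 0, 0.091]
    - [0.081, 0.034, 0.014, 0, 0, 0.09]
    - [0.084, 0.026, 0.014, 0, 0, 0.091]
  hand: 1

```text
time_s: 0.78
tcp_pos: [0.3464, 0.4441, 0.1992]
eef_rot: [180.0, -0.0, -47.4]
contact_force: [0.7, -0.2, -0.1]
gripper_width: 0.0877
gripper_force: 0.0
```

Emit:
carry_out:
  targets:
    - [0.086, 0.017, 0.014, 0, 0, 0.09]
    - [0.087, 0.009, 0.015, 0, 0, 0.091]
    - [0.088, 0.001, 0.014, 0, 0, 0.09]
    - [0.088, -0.007, 0.015, 0, 0, 0.091]
    - [0, 0, 0, 0, 0, 0]

```text
time_s: 1.4
tcp_pos: [0.4377, 0.2927, 0.1698]
eef_rot: [179.9, -0.0, -69.3]
contact_force: [-0.1, -0.2, -0.4]
gripper_width: 0.0874
gripper_force: 0.0
```

```bash
python3 - <<'E'
from plant import r
from h import *
import pickle
s=r.get_state();i=r.camera_info("wrist");im=r.capture("wrist");print(s["tcp_pos"],s["eef_rot"],i["eye"],i["attitude"])
pickle.dump(i,open("w1.pkl","wb"));cv2.imwrite("pics/w1.png",im[:,:,::-1])
E
```

```text
[0.43770653 0.29271761 0.16983605] [ 1.79910742e+02 -4.42611208e-02 -6.92505955e+01] [0.46669848 0.21623825 0.31868754] [ 1.62229419e+02 -1.27632835e-01 -1.59257153e+02]
```

View pics/w1.png

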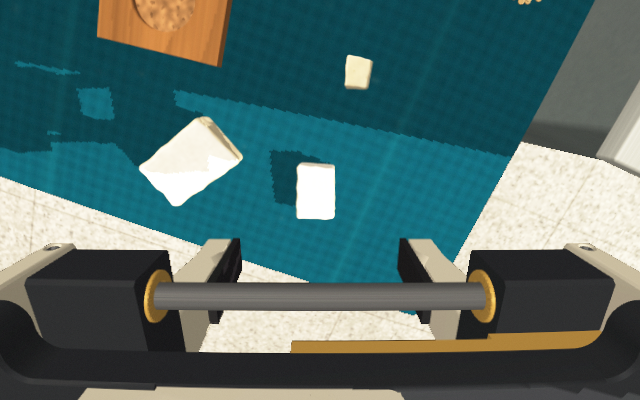

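The wrist view shows the block's top face at x 297–334 and y 165–219, square to the jaws. The cube's top face is around (358,73), and the larger block is off to the left at (190,160).

```bash
python3 - <<'E'
from plant import r
from h import *
import pickle
np.set_printoptions(precision=4,suppress=True)
i=pickle.load(open("w1.pkl","rb"));T=r.camera_info("top")
f=lambda p:((p[0]+.5)/5-.5+165,(p[1]+.5)/5-.5+130)
P=[at(i,p,.037)[:2] for p in((299,165),(334,165),(335,219),(297,218))];print(np.array(P),np.mean(P,0))
P=[at(i,p,.025)[:2] for p in((348,57),(371,60),(366,90),(346,86))];print(np.array(P),np.mean(P,0))
print(tri([(i,(316,192)),(T,f((118,464)))]),tri([(i,(358,73)),(T,f((316,459)))]))
plan([(.437,.295,.02,-69,3)])
E
```

```text
[[0.4625 0.2774]
 [0.4328 0.2662]
 [0.4126 0.3147]
 [0.447  0.3266]] [0.4388 0.2962]
[[0.4548 0.1759]
 [0.4353 0.171 ]
 [0.4297 0.1954]
 [0.4475 0.1986]] [0.4418 0.1852]
[0.4373 0.3012 0.0192] [0.4407 0.1829 0.008 ]
t 1.45 at [0.4376 0.2941 0.1702] -69.1
(0.437, 0.295, 0.02, -69) [[-0.001, 0.0, 0.1, 0, 0, np.float64(-0.001)], [-0.001, 0.0, 0.1, 0, 0, np.float64(-0.001)], [-0.0, 0.0, 0.1, 0, 0, np.float64(-0.0)]]
```

Emit:
carry_out:
  targets:
    - [-0.002, 0, 0.1, 0, 0, 0]
    - [-0.002, 0, 0.1, 0, 0, 0]
    - [0, 0, 0.06, 0, 0, 0]
    - [0, 0, 0.041, 0, 0, 0]
    - [0, 0, 0, 0, 0, 0]
  hand: 0.75

```text
time_s: 2.08
tcp_pos: [0.4356, 0.2972, 0.0187]
eef_rot: [179.8, -0.1, -68.9]
contact_force: [-0.4, 0.9, -0.5]
gripper_width: 0.0656
gripper_force: 0.0
```

Emit:
carry_out:
  targets:
    - [0, 0, 0, 0, 0, 0]
    - [0, 0, 0, 0, 0, 0]
    - [0, 0, 0, 0, 0, 0]
    - [0, 0, 0, 0, 0, 0]
    - [0, 0, 0, 0, 0, 0]
  hand: 0
  squeeze: 10

```text
time_s: 2.7
tcp_pos: [0.4369, 0.2977, 0.0208]
eef_rot: [-179.9, 0.0, -69.0]
contact_force: [-1.5, -0.5, 5.9]
gripper_width: 0.0376
gripper_force: 10.1
```

```bash
python3 - <<'E'
from h import *
# tray poses
import json
def w(c,yaw,y):
    a=np.radians(yaw);return np.round([c[0]-np.sin(a)*y,c[1]+np.cos(a)*y],4)
S=((.6269,.1318),6.7);L=((.6236,-.1515),-7.4)
print("oblong",w(*S,-.04),"round",w(*S,.05),"large",w(*L,-.088),"mid",w(*L,.006),"sq",w(*L,.098))
x,y=w(*S,-.04);plan([(.437,.295,.12,-69,2),(x,y,.12,-83.3,6),(x,y,.033,-83.3,2)])
E
```

```text
oblong [0.6316 0.0921] round [0.6211 0.1815] large [ 0.6123 -0.2388] mid [ 0.6244 -0.1455] sq [ 0.6362 -0.0543]
t 2.7 at [0.4369 0.2977 0.0208] -69.0
(0.437, 0.295, 0.12, -69) [[0.003, 0.001, -0.099, 0, 0, np.float64(0.0)], [0.002, 0.001, -0.099, 0, 0, np.float64(0.0)]]
(np.float64(0.6316), np.float64(0.0921), 0.12, -83.3) [[0.086, -0.036, -0.0, 0, 0, np.float64(0.04)], [0.085, -0.04, -0.0, 0, 0, np.float64(0.04)], [0.083, -0.043, -0.0, 0, 0, np.float64(0.04)], [0.081, -0.047, -0.0, 0, 0, np.float64(0.04)], [0.079, -0.051, -0.0, 0, 0, np.float64(0.039)], [0.078, -0.053, -0.0, 0, 0, np.float64(0.04)]]
(np.float64(0.6316), np.float64(0.0921), 0.033, -83.3) [[-0.0, -0.0, 0.087, 0, 0, np.float64(-0.0)], [-0.0, -0.0, 0.087, 0, 0, np.float64(-0.0)]]
```

Emit:
carry_out:
  targets:
    - [0, 0, -0.06, 0, 0, 0]
    - [0, 0, -0.1, 0, 0, 0]
    - [0, 0, -0.05, 0, 0, 0]
    - [0.086, -0.036, 0, 0, 0, 0.04]
    - [0.085, -0.04, 0, 0, 0, 0.04]

```text
time_s: 3.32
tcp_pos: [0.5017, 0.2293, 0.1257]
eef_rot: [-179.9, 0.0, -73.8]
contact_force: [0.0, 0.7, -1.2]
gripper_width: 0.0374
gripper_force: 10.0
```

Emit:
carry_out:
  targets:
    - [0.083, -0.043, 0, 0, 0, 0.04]
    - [0.081, -0.047, 0, 0, 0, 0.04]
    - [0.082, -0.049, 0, 0, 0, 0.039]
    - [0.08, -0.052, 0, 0, 0, 0.04]
    - [0, 0, 0, 0, 0, 0]

```text
time_s: 3.95
tcp_pos: [0.6313, 0.0886, 0.1242]
eef_rot: [179.9, -0.0, -83.6]
contact_force: [-1.0, 0.6, -0.8]
gripper_width: 0.0374
gripper_force: 10.0
```

```bash
python3 - <<'E'
from h import *
from plant import r
print(r.get_state()["gripper_width"])
plan([(.6316,.0921,.05,-83.3,2),(.6316,.0921,.032,-83.3,1)])
E
```

```text
0.03735705523403406
t 3.95 at [0.6313 0.0886 0.1242] -83.6
(0.6316, 0.0921, 0.05, -83.3) [[-0.003, -0.001, 0.074, 0, 0, np.float64(-0.002)], [-0.004, -0.0, 0.074, 0, 0, np.float64(-0.003)]]
(0.6316, 0.0921, 0.032, -83.3) [[0.0, -0.0, 0.036, 0, 0, np.float64(0.0)]]
```

Emit:
carry_out:
  targets:
    - [-0.005, 0, 0.074, 0, 0, -0.005]
    - [-0.002, 0, 0.074, 0, 0, 0]
    - [0, 0, 0.028, 0, 0, 0]
    - [0, 0, 0.008, 0, 0, 0]
    - [0, 0, 0, 0, 0, 0]

```text
time_s: 4.58
tcp_pos: [0.6302, 0.0952, 0.034]
eef_rot: [-179.9, 0.0, -83.0]
contact_force: [0.4, 0.8, -0.3]
gripper_width: 0.0371
gripper_force: 10.0
```

Emit:
carry_out:
  targets:
    - [0.002, 0, 0.005, 0, 0, 0]
    - [0, 0, 0.002, 0, 0, 0]
    - [0, 0, 0, 0, 0, 0]

```text
time_s: 4.95
tcp_pos: [0.6303, 0.094, 0.0308]
eef_rot: [-179.9, 0.0, -83.0]
contact_force: [-2.4, -0.1, 5.7]
gripper_width: 0.0373
gripper_force: 10.1
```

Emit:
carry_out:
  targets:
    - [0, 0, 0, 0, 0, 0]

```text
time_s: 5.08
tcp_pos: [0.6303, 0.0939, 0.0308]
eef_rot: [-179.9, 0.0, -83.0]
contact_force: [-1.8, -0.1, 6.2]
gripper_width: 0.0378
gripper_force: 10.1
```

It has touched down at about 6 N, so I'll release and rise.

Emit:
carry_out:
  targets:
    - [0, 0, 0, 0, 0, 0]
    - [0, 0, 0, 0, 0, 0]
    - [0, 0, -0.04, 0, 0, 0]
    - [0, 0, -0.1, 0, 0, 0]
    - [0, 0, -0.1, 0, 0, 0]
  hand: 0.75

```text
time_s: 5.7
tcp_pos: [0.6295, 0.0936, 0.1504]
eef_rot: [179.9, -0.0, -83.0]
contact_force: [0.8, 0.5, -0.1]
gripper_width: 0.0658
gripper_force: 0.0
```

```bash
python3 - <<'E'
from h import *
plan([(.455,-.339,.2,-90,10),(.455,-.339,.1,-90,2),(.455,-.339,.036,-90,2)])
E
```

```text
t 5.7 at [0.6295 0.0936 0.1504] -83.0
(0.455, -0.339, 0.2, -90) [[0.082, 0.045, -0.01, 0, 0, np.float64(0.012)], [0.082, 0.044, -0.01, 0, 0, np.float64(0.012)], [0.083, 0.043, -0.01, 0, 0, np.float64(0.012)], [0.083, 0.042, -0.01, 0, 0, np.float64(0.011)], [0.084, 0.041, -0.01, 0, 0, np.float64(0.012)], [0.084, 0.04, -0.01, 0, 0, np.float64(0.011)], [0.085, 0.039, -0.01, 0, 0, np.float64(0.012)], [0.085, 0.038, -0.01, 0, 0, np.float64(0.011)], [0.086, 0.037, -0.01, 0, 0, np.float64(0.012)], [0.086, 0.036, -0.009, 0, 0, np.float64(0.011)]]
(0.455, -0.339, 0.1, -90) [[-0.0, 0.0, 0.1, 0, 0, np.float64(0.0)], [-0.0, 0.0, 0.1, 0, 0, np.float64(0.0)]]
(0.455, -0.339, 0.036, -90) [[-0.0, 0.0, 0.064, 0, 0, np.float64(0.0)], [-0.0, 0.0, 0.064, 0, 0, np.float64(0.0)]]
```

Emit:
carry_out:
  targets:
    - [0.082, 0.045, -0.01, 0, 0, 0.012]
    - [0.082, 0.044, -0.01, 0, 0, 0.012]
    - [0.083, 0.043, -0.01, 0, 0, 0.012]
    - [0.083, 0.042, -0.01, 0, 0, 0.011]
    - [0.084, 0.041, -0.01, 0, 0, 0.012]
  hand: 1

```text
time_s: 6.32
tcp_pos: [0.542, -0.1239, 0.1748]
eef_rot: [-180.0, -0.0, -86.6]
contact_force: [0.1, 0.6, 0.4]
gripper_width: 0.0873
gripper_force: 0.0
```

Emit:
carry_out:
  targets:
    - [0.084, 0.04, -0.01, 0, 0, 0.011]
    - [0.085, 0.039, -0.01, 0, 0, 0.012]
    - [0.085, 0.038, -0.01, 0, 0, 0.011]
    - [0, 0, 0, 0, 0, 0]

```text
time_s: 6.82
tcp_pos: [0.4892, -0.2546, 0.1899]
eef_rot: [-180.0, -0.0, -88.8]
contact_force: [-0.1, -0.0, -0.3]
gripper_width: 0.0875
gripper_force: 0.0
```

```bash
cat > shot.py <<'E'
from plant import r
from h import *
import pickle,sys
n=sys.argv[1];i=r.camera_info("wrist");im=r.capture("wrist")
pickle.dump(i,open(n+".pkl","wb"));cv2.imwrite(f"pics/{n}.png",im[:,:,::-1]);s=r.get_state();print(s["tcp_pos"],s["eef_rot"])
E
python3 shot.py w2
```

```text
[ 0.48970645 -0.25349678  0.18964999] [-1.79985789e+02 -3.56127802e-04 -8.87732553e+01]
```

Emit:
carry_out:
  targets:
    - [0.086, 0.037, -0.01, 0, 0, 0.012]
    - [0.086, 0.036, -0.009, 0, 0, 0.011]
    - [0, 0, 0, 0, 0, 0]
    - [0, 0, 0, 0, 0, 0]

```text
time_s: 7.38
tcp_pos: [0.4556, -0.3383, 0.1987]
eef_rot: [180.0, 0.0, -90.0]
contact_force: [0.4, 0.2, -0.4]
gripper_width: 0.0875
gripper_force: 0.0
```

```bash
python3 shot.py w3; python3 -c "
import cv2,numpy as np
a=cv2.imread('pics/w2.png')[:250,120:520];b=cv2.imread('pics/w3.png')[:250,120:520]
cv2.imwrite('pics/w23.png',cv2.resize(np.vstack([a,b]),None,fx=1.2,fy=1.2))"
```

```text
[ 0.45578909 -0.33801412  0.19879039] [ 1.79986389e+02  1.77371063e-02 -8.99480158e+01]
```

View pics/w23.png

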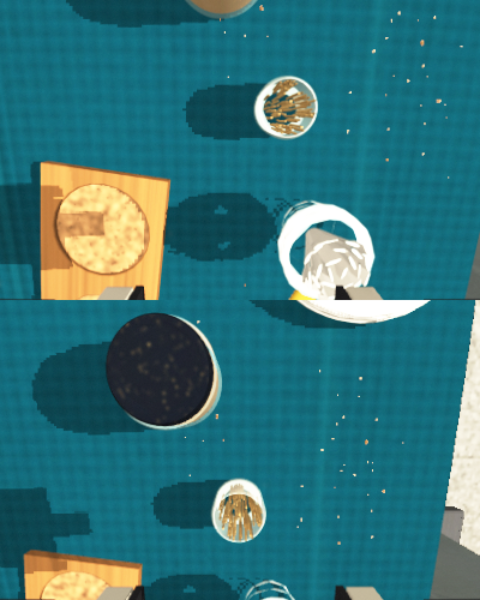

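The wrist pair gives these positions:
- **Sticks jar:** rim at crop (287,107) in the upper frame, and standing between the jaws at (238,511) in the lower one.
- **Cup:** rim at (326,250).
- **Large hollow:** (102,228).
- **Tall jar:** clear of the path at (160,370).

```bash
python3 - <<'E'
from plant import r
from h import *
import pickle
np.set_printoptions(precision=4,suppress=True)
a=pickle.load(open("w2.pkl","rb"));b=pickle.load(open("w3.pkl","rb"));T=r.camera_info("top")
f=lambda u,v:((u+.5)/1.2-.5+120,(v+.5)/1.2-.5)
t2=lambda p:((p[0]+.5)/5-.5+285,(p[1]+.5)/5-.5+130)
print("sticks",at(a,f(287,107),.068),at(b,f(238,205),.068),at(b,f(238,217),.068),"top-tri",tri([(a,f(287,107)),(T,t2((590,441)))]))
print("cup",at(a,f(326,250),.09),tri([(a,f(326,250)),(T,t2((431,492)))]))
print("large",at(a,f(102,228),.013),"tall",at(b,f(160,70),.093))
plan([(.456,-.339,.1,-90,2),(.456,-.339,.036,-90,2)])
E
```

```text
sticks [ 0.4578 -0.3437  0.068 ] [ 0.4557 -0.3566  0.068 ] [ 0.4557 -0.3472  0.068 ] top-tri [ 0.4551 -0.344   0.041 ]
cup [ 0.4277 -0.2492  0.09  ] [ 0.4254 -0.2453  0.0795]
large [ 0.6116 -0.239   0.013 ] tall [ 0.5041 -0.4485  0.093 ]
t 7.425 at [ 0.4558 -0.338   0.1988] -89.9
(0.456, -0.339, 0.1, -90) [[0.001, -0.0, 0.099, 0, 0, np.float64(0.0)], [0.001, -0.0, 0.099, 0, 0, np.float64(0.001)]]
(0.456, -0.339, 0.036, -90) [[-0.0, -0.0, 0.064, 0, 0, np.float64(-0.0)], [-0.0, -0.0, 0.064, 0, 0, np.float64(-0.0)]]
```

Emit:
carry_out:
  targets:
    - [0.004, 0, 0.099, 0, 0, 0]
    - [0.004, 0, 0.099, 0, 0, 0]
    - [0, 0, 0.064, 0, 0, 0]
    - [0, 0, 0.064, 0, 0, 0]
    - [0, 0, 0, 0, 0, 0]
  hand: 0.8

```text
time_s: 8.05
tcp_pos: [0.4542, -0.3412, 0.0339]
eef_rot: [179.7, 0.1, -89.9]
contact_force: [-0.3, 0.3, 0.8]
gripper_width: 0.0701
gripper_force: 0.0
```

Emit:
carry_out:
  targets:
    - [0, 0, 0, 0, 0, 0]
    - [0, 0, 0, 0, 0, 0]
    - [0, 0, 0, 0, 0, 0]
    - [0, 0, 0, 0, 0, 0]
    - [0, 0, 0, 0, 0, 0]
  hand: 0
  squeeze: 12

```text
time_s: 8.68
tcp_pos: [0.4557, -0.3431, 0.0367]
eef_rot: [-179.9, -0.0, -90.0]
contact_force: [-0.4, 0.9, 5.8]
gripper_width: 0.0355
gripper_force: 12.0
```

```bash
python3 - <<'E'
from h import *
plan([(.456,-.342,.18,-90,3),(.6211,.1815,.18,-83.3,11),(.6211,.1815,.05,-83.3,3)])
E
```

```text
t 8.675 at [ 0.4557 -0.3431  0.0367] -90.0
(0.456, -0.342, 0.18, -90) [[-0.001, -0.0, -0.096, 0, 0, np.float64(0.0)], [-0.001, -0.0, -0.095, 0, 0, np.float64(0.0)], [-0.0, -0.001, -0.096, 0, 0, np.float64(0.0)]]
(0.6211, 0.1815, 0.18, -83.3) [[-0.095, -0.03, 0.0, 0, 0, np.float64(-0.01)], [-0.095, -0.031, 0.0, 0, 0, np.float64(-0.01)], [-0.095, -0.032, 0.0, 0, 0, np.float64(-0.01)], [-0.094, -0.033, 0.0, 0, 0, np.float64(-0.01)], [-0.094, -0.034, 0.0, 0, 0, np.float64(-0.01)], [-0.093, -0.035, 0.0, 0, 0, np.float64(-0.01)], [-0.093, -0.036, 0.0, 0, 0, np.float64(-0.01)], [-0.093, -0.037, 0.0, 0, 0, np.float64(-0.01)], [-0.092, -0.038, 0.0, 0, 0, np.float64(-0.011)], [-0.092, -0.039, 0.0, 0, 0, np.float64(-0.01)], [-0.092, -0.039, 0.0, 0, 0, np.float64(-0.011)]]
(0.6211, 0.1815, 0.05, -83.3) [[0.0, -0.0, 0.087, 0, 0, np.float64(0.0)], [0.0, -0.0, 0.087, 0, 0, np.float64(0.0)], [0.0, -0.0, 0.086, 0, 0, np.float64(0.0)]]
```

Width is 35.5 mm, so it has the jar as expected. The settled grasp height is 0.0367.

Emit:
carry_out:
  targets:
    - [0, 0, -0.06, 0, 0, 0]
    - [0, 0, -0.1, 0, 0, 0]
    - [0, 0, -0.1, 0, 0, 0]
    - [0, 0, -0.027, 0, 0, 0]
    - [-0.07, -0.022, 0, 0, 0, -0.008]

```text
time_s: 9.3
tcp_pos: [0.4665, -0.3088, 0.1805]
eef_rot: [-179.9, -0.0, -89.7]
contact_force: [0.6, 0.1, -2.0]
gripper_width: 0.0355
gripper_force: 12.0
```

Emit:
carry_out:
  targets:
    - [-0.095, -0.031, 0, 0, 0, -0.01]
    - [-0.095, -0.032, 0, 0, 0, -0.01]
    - [-0.094, -0.033, 0, 0, 0, -0.01]
    - [-0.094, -0.034, 0, 0, 0, -0.01]
    - [-0.093, -0.035, 0, 0, 0, -0.01]

```text
time_s: 9.93
tcp_pos: [0.5417, -0.0685, 0.1788]
eef_rot: [179.9, 0.0, -86.5]
contact_force: [0.5, 0.1, -0.2]
gripper_width: 0.0357
gripper_force: 12.0
```

Emit:
carry_out:
  targets:
    - [-0.093, -0.036, 0, 0, 0, -0.01]
    - [-0.093, -0.037, 0, 0, 0, -0.01]
    - [-0.092, -0.038, 0, 0, 0, -0.011]
    - [-0.092, -0.039, 0, 0, 0, -0.01]
    - [-0.092, -0.039, 0, 0, 0, -0.011]

```text
time_s: 10.55
tcp_pos: [0.617, 0.1693, 0.1785]
eef_rot: [179.9, -0.0, -83.4]
contact_force: [1.3, -0.1, -0.0]
gripper_width: 0.0356
gripper_force: 12.0
```

Emit:
carry_out:
  targets:
    - [0, 0, 0, 0, 0, 0]
    - [0, 0, 0, 0, 0, 0]

```text
time_s: 10.8
tcp_pos: [0.6165, 0.1677, 0.1784]
eef_rot: [179.9, -0.0, -83.4]
contact_force: [-0.5, -0.0, -1.4]
gripper_width: 0.0356
gripper_force: 12.0
```

```bash
python3 - <<'E'
from h import *
plan([(.6211,.1815,.06,-83.3,4)])
E
```

```text
t 10.8 at [0.6165 0.1677 0.1784] -83.4
(0.6211, 0.1815, 0.06, -83.3) [[-0.007, -0.003, 0.059, 0, 0, np.float64(-0.0)], [-0.006, -0.003, 0.059, 0, 0, np.float64(-0.0)], [-0.007, -0.003, 0.059, 0, 0, np.float64(-0.001)], [-0.006, -0.003, 0.06, 0, 0, np.float64(-0.0)]]
```

Emit:
carry_out:
  targets:
    - [-0.013, -0.006, 0, 0, 0, 0]
    - [-0.013, -0.006, 0.059, 0, 0, 0]
    - [0, 0, 0.08, 0, 0, 0]
    - [0, 0, 0.08, 0, 0, 0]
    - [0, 0, 0, 0, 0, 0]

```text
time_s: 11.42
tcp_pos: [0.6196, 0.1797, 0.0672]
eef_rot: [179.7, -0.1, -83.5]
contact_force: [-0.4, 1.0, -0.3]
gripper_width: 0.0355
gripper_force: 12.0
```

Emit:
carry_out:
  targets:
    - [0, 0, 0, 0, 0, 0]

```text
time_s: 11.55
tcp_pos: [0.6227, 0.1815, 0.0717]
eef_rot: [-179.9, 0.0, -83.4]
contact_force: [0.4, 0.9, -0.1]
gripper_width: 0.0359
gripper_force: 12.0
```

```bash
python3 shot.py w4; python3 -c "
from h import *
plan([(.6211,.1815,.047,-83.3,1)])"
```

```text
[0.6229982  0.18180392 0.07222612] [-1.79835329e+02  4.66461862e-02 -8.33995578e+01]
t 11.6 at [0.623  0.1818 0.0722] -83.4
(0.6211, 0.1815, 0.047, -83.3) [[0.0, 0.004, 0.05, 0, 0, np.float64(-0.002)]]
```

View pics/w4.png

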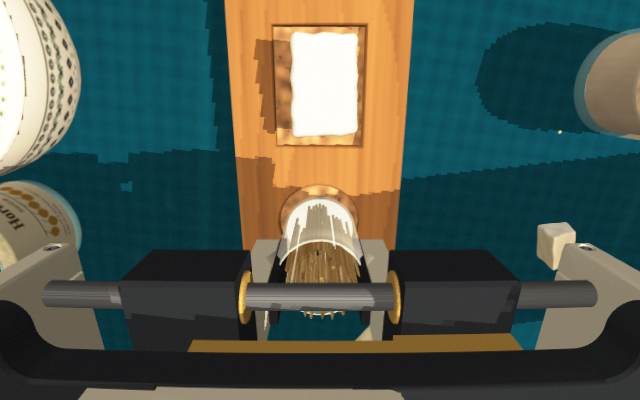

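The block sits flat in its hollow, with its top at x 290–358 and y 33–137. The sticks jar hangs over the round hollow at (320,205), so I'll lower it.

Emit:
carry_out:
  targets:
    - [0, 0.002, 0.03, 0, 0, 0]
    - [0, 0, 0.015, 0, 0, 0]
    - [0, 0, 0.006, 0, 0, 0]
    - [0, 0, 0, 0, 0, 0]
    - [0, 0, 0, 0, 0, 0]

```text
time_s: 12.22
tcp_pos: [0.6204, 0.1813, 0.0454]
eef_rot: [180.0, -0.0, -83.4]
contact_force: [-4.9, -1.4, 8.2]
gripper_width: 0.0356
gripper_force: 12.0
```

Emit:
carry_out:
  targets:
    - [0, 0, 0, 0, 0, 0]
    - [0, 0, 0, 0, 0, 0]
    - [0, 0, -0.04, 0, 0, 0]
    - [0, 0, -0.1, 0, 0, 0]
    - [0, 0, -0.1, 0, 0, 0]
  hand: 0.8

```text
time_s: 12.85
tcp_pos: [0.6204, 0.1812, 0.1652]
eef_rot: [179.9, -0.0, -83.4]
contact_force: [0.5, 0.6, 0.3]
gripper_width: 0.0696
gripper_force: 0.0
```

```bash
python3 - <<'E'
from h import *
plan([(.4415,.181,.15,-81.6,4),(.4415,.181,.017,-81.6,3)])
E
```

```text
t 12.85 at [0.6204 0.1812 0.1652] -83.4
(0.4415, 0.181, 0.15, -81.6) [[-0.01, 0.089, 0.008, 0, 0, np.float64(-0.007)], [-0.011, 0.089, 0.007, 0, 0, np.float64(-0.008)], [-0.012, 0.089, 0.008, 0, 0, np.float64(-0.007)], [-0.012, 0.088, 0.007, 0, 0, np.float64(-0.008)]]
(0.4415, 0.181, 0.017, -81.6) [[0.0, 0.0, 0.089, 0, 0, np.float64(0.0)], [0.0, 0.0, 0.089, 0, 0, np.float64(0.0)], [0.0, 0.0, 0.088, 0, 0, np.float64(0.0)]]
```

Emit:
carry_out:
  targets:
    - [-0.01, 0.089, 0.008, 0, 0, -0.007]
    - [-0.011, 0.089, 0.007, 0, 0, -0.008]
    - [-0.012, 0.089, 0.008, 0, 0, -0.007]
    - [-0.012, 0.088, 0.007, 0, 0, -0.008]
    - [0, 0, 0, 0, 0, 0]
  hand: 0.65

```text
time_s: 13.48
tcp_pos: [0.4392, 0.1807, 0.1496]
eef_rot: [180.0, 0.0, -81.5]
contact_force: [-0.1, 0.4, 1.1]
gripper_width: 0.0569
gripper_force: 0.0
```

Emit:
carry_out:
  targets:
    - [0, 0, 0, 0, 0, 0]
    - [0, 0, 0, 0, 0, 0]

```text
time_s: 13.72
tcp_pos: [0.4425, 0.1815, 0.1495]
eef_rot: [-180.0, -0.0, -81.6]
contact_force: [0.3, 0.5, -0.9]
gripper_width: 0.057
gripper_force: 0.0
```

```bash
python3 shot.py w5; python3 -c "
from h import *
import cv2
a=cv2.imread('pics/w5.png')[60:290,180:520]
cv2.imwrite('pics/w5c.png',cv2.resize(a,None,fx=2,fy=2))
plan([(.4415,.181,.017,-81.6,3)])"
```

```text
[0.4424224  0.18138671 0.14938624] [ 1.79991694e+02 -1.21997338e-02 -8.16371543e+01]
t 13.775 at [0.4424 0.1814 0.1494] -81.6
(0.4415, 0.181, 0.017, -81.6) [[0.0, 0.001, 0.088, 0, 0, np.float64(-0.0)], [0.0, 0.0, 0.088, 0, 0, np.float64(-0.0)], [0.0, 0.001, 0.089, 0, 0, np.float64(-0.001)]]
```

View pics/w5c.png

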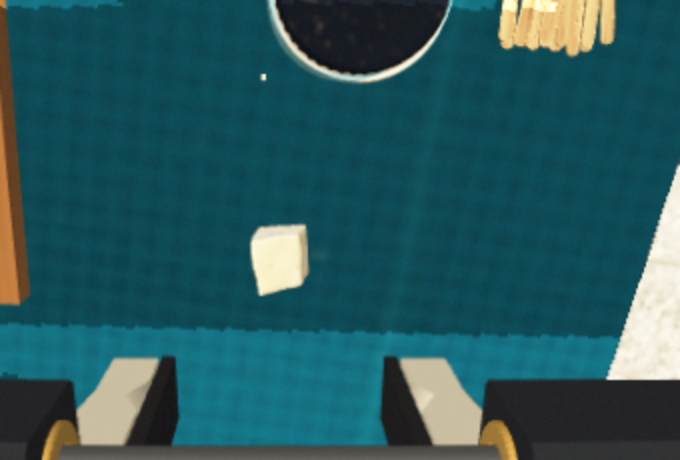

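The cube's top face is at crop (281,260), about centred between the open jaws. I'll check it against the calibration.

```bash
python3 - <<'E'
from h import *
import pickle
a=pickle.load(open("w5.pkl","rb"));f=lambda u,v:((u+.5)/2-.5+180,(v+.5)/2-.5+60)
P=np.array([at(a,f(*p),.025)[:2] for p in((253,240),(303,233),(303,287),(260,294))]);print(P.round(4),P.mean(0).round(4))
print(at(a,f(360,-15),.067))
E
```

```text
[[0.455  0.1718]
 [0.4335 0.1654]
 [0.4295 0.1905]
 [0.4485 0.1967]] [0.4416 0.1811]
[0.43101538 0.06739341 0.067     ]
```

Emit:
carry_out:
  targets:
    - [0, 0.001, 0.088, 0, 0, 0]
    - [0, 0, 0.088, 0, 0, 0]
    - [0, 0, 0.06, 0, 0, 0]
    - [0, 0, 0.029, 0, 0, 0]
    - [0, 0, 0, 0, 0, 0]

```text
time_s: 14.4
tcp_pos: [0.4411, 0.1804, 0.0157]
eef_rot: [179.9, -0.1, -81.6]
contact_force: [0.5, 0.7, 0.6]
gripper_width: 0.0568
gripper_force: 0.0
```

Emit:
carry_out:
  targets:
    - [0, 0, 0, 0, 0, 0.0]
    - [0, 0, 0, 0, 0, -0.07]
    - [0, 0, 0, 0, 0, 0]
    - [0, 0, 0, 0, 0, 0]

```text
time_s: 14.9
tcp_pos: [0.4416, 0.1815, 0.0177]
eef_rot: [-179.9, 0.0, -77.5]
contact_force: [-0.5, -0.4, -0.8]
gripper_width: 0.057
gripper_force: 0.0
```

Emit:
carry_out:
  targets:
    - [0, 0, 0, 0, 0, 0]
    - [0, 0, 0, 0, 0, 0]
    - [0, 0, 0, 0, 0, 0]
    - [0, 0, 0, 0, 0, 0]
    - [0, 0, 0, 0, 0, 0]
  hand: 0
  squeeze: 8

```text
time_s: 15.52
tcp_pos: [0.4412, 0.1812, 0.0171]
eef_rot: [180.0, -0.0, -77.4]
contact_force: [-0.0, -0.1, 2.1]
gripper_width: 0.0228
gripper_force: 7.4
```

```bash
python3 - <<'E'
from h import *
plan([(.4415,.181,.12,-78,3),(.6362,-.0543,.12,-97.4,6),(.6362,-.0543,.04,-97.4,2)])
E
```

```text
t 15.525 at [0.4412 0.1812 0.0171] -77.4
(0.4415, 0.181, 0.12, -78) [[0.0, -0.0, -0.069, 0, 0, np.float64(0.003)], [0.0, -0.0, -0.068, 0, 0, np.float64(0.004)], [0.0, -0.0, -0.069, 0, 0, np.float64(0.003)]]
(0.6362, -0.0543, 0.12, -97.4) [[0.09, -0.047, 0.0, 0, 0, np.float64(0.054)], [0.088, -0.052, 0.0, 0, 0, np.float64(0.054)], [0.084, -0.057, 0.0, 0, 0, np.float64(0.054)], [0.081, -0.062, 0.0, 0, 0, np.float64(0.054)], [0.077, -0.067, 0.0, 0, 0, np.float64(0.054)], [0.074, -0.07, 0.0, 0, 0, np.float64(0.053)]]
(0.6362, -0.0543, 0.04, -97.4) [[0.0, -0.0, 0.08, 0, 0, np.float64(0.0)], [0.0, -0.0, 0.08, 0, 0, np.float64(0.0)]]
```

Emit:
carry_out:
  targets:
    - [0, 0, -0.06, 0, 0, 0.003]
    - [0, 0, -0.1, 0, 0, 0.004]
    - [0, 0, -0.046, 0, 0, 0.003]
    - [0.09, -0.047, 0, 0, 0, 0.054]
    - [0.088, -0.052, 0, 0, 0, 0.054]

```text
time_s: 16.15
tcp_pos: [0.5069, 0.1023, 0.1209]
eef_rot: [-179.9, 0.1, -84.5]
contact_force: [1.5, 1.1, -0.7]
gripper_width: 0.0214
gripper_force: 7.8
```

Emit:
carry_out:
  targets:
    - [0.084, -0.057, 0, 0, 0, 0.054]
    - [0.081, -0.062, 0, 0, 0, 0.054]
    - [0.077, -0.067, 0, 0, 0, 0.054]
    - [0.074, -0.07, 0, 0, 0, 0.053]
    - [0, 0, 0, 0, 0, 0]

```text
time_s: 16.77
tcp_pos: [0.6373, -0.0571, 0.1189]
eef_rot: [180.0, -0.0, -97.6]
contact_force: [-0.0, 0.2, 0.0]
gripper_width: 0.0209
gripper_force: 7.8
```

Emit:
carry_out:
  targets:
    - [0, 0, 0, 0, 0, 0]
    - [0, 0, 0, 0, 0, 0]

```text
time_s: 17.02
tcp_pos: [0.6355, -0.0535, 0.1201]
eef_rot: [180.0, 0.0, -97.3]
contact_force: [-0.2, 0.3, 0.7]
gripper_width: 0.0216
gripper_force: 7.8
```

```bash
python3 - <<'E'
from h import *
plan([(.6362,-.0543,.032,-97.4,3)])
E
```

```text
t 17.025 at [ 0.6355 -0.0535  0.1201] -97.3
(0.6362, -0.0543, 0.032, -97.4) [[0.0, -0.001, 0.059, 0, 0, np.float64(0.0)], [0.001, -0.0, 0.059, 0, 0, np.float64(0.001)], [0.0, -0.001, 0.058, 0, 0, np.float64(0.0)]]
```

The width is drifting, so I'll check how the cube sits in the jaws.

```bash
python3 shot.py w6; python3 -c "
import cv2
a=cv2.imread('pics/w6.png')[100:350,180:460]
cv2.imwrite('pics/w6c.png',cv2.resize(a,None,fx=2.4,fy=2.4))"
```

```text
[ 0.63560621 -0.05336988  0.12033116] [-1.79990865e+02  8.95248888e-03 -9.72998712e+01]
```

View pics/w6c.png

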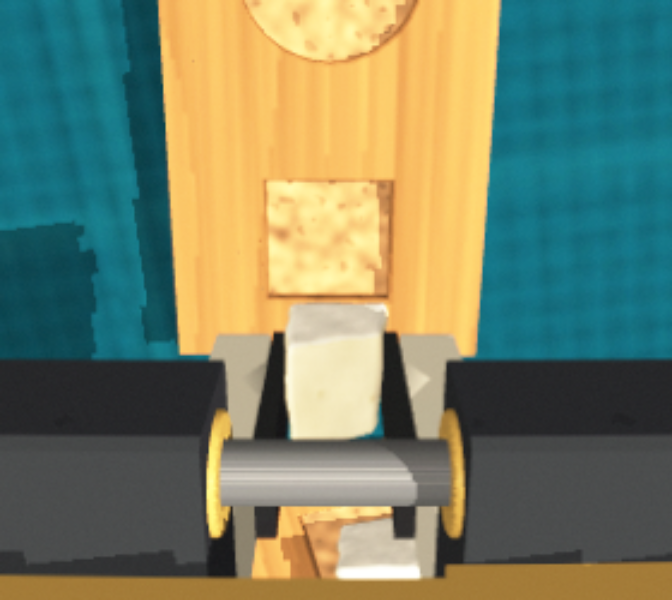

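The cube is held squarely at (335,385), over the square hollow at (325,238), which matches once the viewing angle is allowed for. I'll lower it.

Emit:
carry_out:
  targets:
    - [0.001, -0.001, 0.08, 0, 0, 0]
    - [0, 0, 0.07, 0, 0, 0]
    - [0, 0, 0.018, 0, 0, 0]
    - [0, 0, 0.01, 0, 0, 0]
    - [0, 0, 0, 0, 0, 0]

```text
time_s: 17.7
tcp_pos: [0.6371, -0.0545, 0.0321]
eef_rot: [-179.9, 0.0, -97.3]
contact_force: [-0.4, -0.6, -0.1]
gripper_width: 0.0212
gripper_force: 7.8
```

Emit:
carry_out:
  targets:
    - [0, 0, 0, 0, 0, 0]

```text
time_s: 17.82
tcp_pos: [0.6372, -0.0547, 0.0323]
eef_rot: [-179.9, 0.0, -97.4]
contact_force: [-0.6, -0.5, 0.5]
gripper_width: 0.021
gripper_force: 7.8
```

Emit:
carry_out:
  targets:
    - [0, 0, 0.005, 0, 0, 0]
    - [0, 0, 0.004, 0, 0, 0]
    - [0, 0, 0, 0, 0, 0]
    - [0, 0, 0, 0, 0, 0]

```text
time_s: 18.32
tcp_pos: [0.6379, -0.0549, 0.0284]
eef_rot: [-179.8, 0.0, -97.3]
contact_force: [-0.4, -0.5, 8.9]
gripper_width: 0.0216
gripper_force: 8.6
```

Contact at the floor; I'll release.

Emit:
carry_out:
  targets:
    - [0, 0, 0, 0, 0, 0]
    - [0, 0, 0, 0, 0, 0]
    - [0, 0, -0.04, 0, 0, 0]
    - [0, 0, -0.1, 0, 0, 0]
    - [0, 0, -0.16, 0, 0, 0]
  hand: 0.6

```text
time_s: 18.95
tcp_pos: [0.6353, -0.055, 0.1588]
eef_rot: [179.8, -0.1, -97.4]
contact_force: [1.3, 0.4, -0.5]
gripper_width: 0.0523
gripper_force: 0.0
```

```bash
python3 shot.py w7; python3 - <<'E'
from h import *
import cv2
a=cv2.imread('pics/w7.png')[100:300,180:460]
cv2.imwrite('pics/w7c.png',cv2.resize(a,None,fx=2.4,fy=2.4))
plan([(.426,-.246,.19,-90,6),(.426,-.246,.073,-90,3)])
E
```

```text
[ 0.64008245 -0.05520423  0.16960093] [-1.79411506e+02  2.82197939e-02 -9.72846209e+01]
t 19.0 at [ 0.6401 -0.0552  0.1696] -97.3
(0.426, -0.246, 0.19, -90) [[0.072, 0.063, -0.007, 0, 0, np.float64(-0.02)], [0.071, 0.064, -0.007, 0, 0, np.float64(-0.02)], [0.069, 0.066, -0.007, 0, 0, np.float64(-0.02)], [0.068, 0.067, -0.007, 0, 0, np.float64(-0.02)], [0.067, 0.068, -0.006, 0, 0, np.float64(-0.021)], [0.065, 0.07, -0.007, 0, 0, np.float64(-0.02)]]
(0.426, -0.246, 0.073, -90) [[0.0, 0.0, 0.078, 0, 0, np.float64(-0.0)], [0.0, 0.0, 0.078, 0, 0, np.float64(-0.0)], [0.0, 0.0, 0.078, 0, 0, np.float64(-0.0)]]
```

View pics/w7c.png

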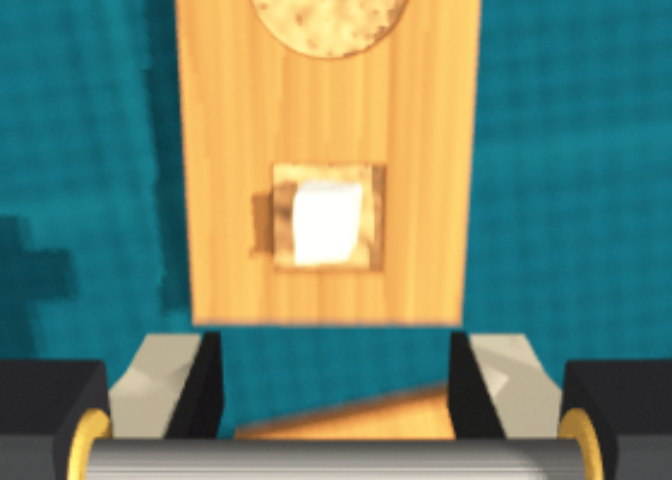

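The cube is seated in the square hollow at (327,222). Next is the cup.

Emit:
carry_out:
  targets:
    - [0.072, 0.063, -0.007, 0, 0, -0.02]
    - [0.071, 0.064, -0.007, 0, 0, -0.02]
    - [0.069, 0.066, -0.007, 0, 0, -0.02]
    - [0.068, 0.067, -0.007, 0, 0, -0.02]
    - [0.067, 0.068, -0.006, 0, 0, -0.021]
  hand: 1

```text
time_s: 19.62
tcp_pos: [0.4566, -0.2143, 0.1759]
eef_rot: [-180.0, 0.0, -91.3]
contact_force: [-0.0, -0.1, -0.3]
gripper_width: 0.087
gripper_force: 0.0
```

Emit:
carry_out:
  targets:
    - [0.065, 0.07, -0.007, 0, 0, -0.02]
    - [0, 0, 0, 0, 0, 0]
    - [0, 0, 0, 0, 0, 0]
    - [0, 0, 0, 0, 0, 0]

```text
time_s: 20.12
tcp_pos: [0.4228, -0.2447, 0.1793]
eef_rot: [180.0, 0.0, -90.1]
contact_force: [-0.1, -1.1, -0.1]
gripper_width: 0.0877
gripper_force: 0.0
```

```bash
python3 shot.py w8; python3 - <<'E'
from h import *
import cv2
a=cv2.imread('pics/w8.png')[60:340,180:480]
cv2.imwrite('pics/w8c.png',cv2.resize(a,None,fx=2,fy=2))
plan([(.426,-.246,.073,-90,3)])
E
```

```text
[ 0.42281822 -0.24466729  0.17927222] [ 1.79976222e+02  3.37341366e-03 -9.00670081e+01]
t 20.175 at [ 0.4228 -0.2447  0.1793] -90.1
(0.426, -0.246, 0.073, -90) [[0.001, -0.002, 0.071, 0, 0, np.float64(-0.0)], [0.001, -0.002, 0.071, 0, 0, np.float64(-0.001)], [0.001, -0.002, 0.071, 0, 0, np.float64(-0.0)]]
```

View pics/w8c.png

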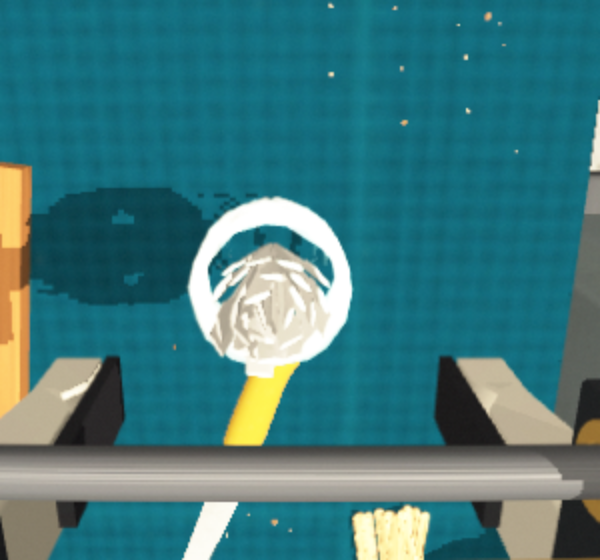

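The cup rim is centred at crop (270,281), inside the jaw opening of 120–440.

```bash
python3 - <<'E'
from plant import r
from h import *
import pickle
a=pickle.load(open("w8.pkl","rb"));b=pickle.load(open("w2.pkl","rb"));T=r.camera_info("top")
p=(270.5/2-.5+180,281.5/2-.5+60);q=(326.5/1.2-.5+120,250.5/1.2-.5);t=((431.5)/5-.5+285,492.5/5-.5+130)
print(at(a,p,.09),at(a,p,.08),tri([(a,p),(T,t)]),tri([(a,p),(b,q),(T,t)]))
E
```

```text
[ 0.42557935 -0.24856992  0.09      ] [ 0.42572606 -0.24528509  0.08      ] [ 0.42573905 -0.2451641   0.0796296 ] [ 0.42554578 -0.24533568  0.07987708]
```

Emit:
carry_out:
  targets:
    - [0.002, -0.003, 0.07, 0, 0, 0]
    - [0.002, -0.003, 0.07, 0, 0, 0]
    - [0, 0, 0.05, 0, 0, 0]
    - [0, 0, 0.022, 0, 0, 0]
    - [0, 0, 0, 0, 0, 0]

```text
time_s: 20.8
tcp_pos: [0.4253, -0.2469, 0.0731]
eef_rot: [179.9, 0.0, -90.1]
contact_force: [0.3, -0.5, -0.1]
gripper_width: 0.0876
gripper_force: 0.0
```

Emit:
carry_out:
  targets:
    - [0, 0, 0, 0, 0, 0]
    - [0, 0, 0, 0, 0, 0]
    - [0, 0, 0, 0, 0, 0]

```text
time_s: 21.18
tcp_pos: [0.4256, -0.2473, 0.0742]
eef_rot: [-179.9, -0.0, -90.1]
contact_force: [0.4, 0.3, 0.1]
gripper_width: 0.0877
gripper_force: 0.0
```

Emit:
carry_out:
  targets:
    - [0, 0, 0, 0, 0, 0]
    - [0, 0, 0, 0, 0, 0]
    - [0, 0, 0, 0, 0, 0]
    - [0, 0, 0, 0, 0, 0]
    - [0, 0, 0, 0, 0, 0]
  hand: 0
  squeeze: 12

```text
time_s: 21.8
tcp_pos: [0.4253, -0.2472, 0.0736]
eef_rot: [-180.0, -0.0, -90.1]
contact_force: [0.3, 0.1, -0.4]
gripper_width: 0.0583
gripper_force: 12.0
```

```bash
python3 - <<'E'
from h import *
plan([(.4256,-.2473,.18,-90,4),(.6244,-.1455,.18,-97.4,6),(.6244,-.1455,.1,-97.4,2)])
E
```

```text
t 21.8 at [ 0.4253 -0.2472  0.0736] -90.1
(0.4256, -0.2473, 0.18, -90) [[0.0, -0.0, -0.053, 0, 0, np.float64(-0.0)], [0.0, -0.0, -0.053, 0, 0, np.float64(-0.001)], [0.0, -0.0, -0.053, 0, 0, np.float64(-0.0)], [0.0, -0.001, -0.054, 0, 0, np.float64(-0.001)]]
(0.6244, -0.1455, 0.18, -97.4) [[-0.034, -0.066, 0.0, 0, 0, np.float64(0.021)], [-0.035, -0.065, 0.0, 0, 0, np.float64(0.02)], [-0.037, -0.065, 0.0, 0, 0, np.float64(0.021)], [-0.038, -0.064, 0.0, 0, 0, np.float64(0.02)], [-0.039, -0.063, 0.0, 0, 0, np.float64(0.021)], [-0.041, -0.062, 0.0, 0, 0, np.float64(0.02)]]
(0.6244, -0.1455, 0.1, -97.4) [[-0.0, -0.0, 0.08, 0, 0, np.float64(0.0)], [-0.0, -0.0, 0.08, 0, 0, np.float64(0.0)]]
```

Emit:
carry_out:
  targets:
    - [0, 0, -0.04, 0, 0, 0]
    - [0, 0, -0.06, 0, 0, 0]
    - [0, 0, -0.06, 0, 0, 0]
    - [0, 0, -0.05, 0, 0, 0]
    - [-0.034, -0.066, 0, 0, 0, 0.021]

```text
time_s: 22.42
tcp_pos: [0.4582, -0.2308, 0.1809]
eef_rot: [-179.8, -0.0, -91.5]
contact_force: [1.3, -0.2, -0.7]
gripper_width: 0.0582
gripper_force: 12.0
```

Emit:
carry_out:
  targets:
    - [-0.035, -0.065, 0, 0, 0, 0.02]
    - [-0.037, -0.065, 0, 0, 0, 0.021]
    - [-0.038, -0.064, 0, 0, 0, 0.02]
    - [-0.039, -0.063, 0, 0, 0, 0.021]
    - [-0.041, -0.062, 0, 0, 0, 0.02]

```text
time_s: 23.05
tcp_pos: [0.6245, -0.1454, 0.1781]
eef_rot: [179.9, -0.0, -97.5]
contact_force: [-0.1, -0.1, -0.7]
gripper_width: 0.0585
gripper_force: 12.0
```

Emit:
carry_out:
  targets:
    - [0, 0, 0, 0, 0, 0]
    - [0, 0, 0, 0, 0, 0]
    - [0, 0, 0, 0, 0, 0]
    - [0, 0, 0, 0, 0, 0]

```text
time_s: 23.55
tcp_pos: [0.6233, -0.1465, 0.1789]
eef_rot: [-180.0, 0.0, -97.5]
contact_force: [0.5, -0.5, -0.7]
gripper_width: 0.0582
gripper_force: 12.0
```

```bash
python3 - <<'E'
from h import *
plan([(.6244,-.1455,.094,-97.4,3)])
E
```

```text
t 23.55 at [ 0.6233 -0.1465  0.1789] -97.5
(0.6244, -0.1455, 0.094, -97.4) [[-0.001, -0.001, 0.057, 0, 0, np.float64(-0.001)], [-0.001, -0.0, 0.056, 0, 0, np.float64(-0.001)], [-0.0, -0.001, 0.057, 0, 0, np.float64(-0.0)]]
```

Emit:
carry_out:
  targets:
    - [-0.002, -0.002, 0.05, 0, 0, 0]
    - [0, 0, 0.08, 0, 0, 0]
    - [0, 0, 0.04, 0, 0, 0]
    - [0, 0, 0.01, 0, 0, 0]
    - [0, 0, 0, 0, 0, 0]

```text
time_s: 24.18
tcp_pos: [0.6252, -0.1454, 0.0892]
eef_rot: [-180.0, -0.0, -97.5]
contact_force: [-0.3, -0.7, -0.5]
gripper_width: 0.0581
gripper_force: 12.0
```

Emit:
carry_out:
  targets:
    - [0, 0, 0.006, 0, 0, 0]
    - [0, 0, 0.004, 0, 0, 0]
    - [0, 0, 0, 0, 0, 0]
    - [0, 0, 0, 0, 0, 0]

```text
time_s: 24.68
tcp_pos: [0.625, -0.1452, 0.0838]
eef_rot: [-180.0, 0.0, -97.5]
contact_force: [-0.2, -0.5, -0.9]
gripper_width: 0.0586
gripper_force: 12.0
```

Emit:
carry_out:
  targets:
    - [0, 0, 0.003, 0, 0, 0]
    - [0, 0, 0, 0, 0, 0]
    - [0, 0, 0, 0, 0, 0]

```text
time_s: 25.05
tcp_pos: [0.6257, -0.1454, 0.0832]
eef_rot: [-179.9, -0.0, -97.5]
contact_force: [-1.2, 0.4, 5.9]
gripper_width: 0.0584
gripper_force: 12.0
```

The cup has touched the floor. I'll release and rise straight up, with the jaws fully open to clear the rim and spoons.

Emit:
carry_out:
  targets:
    - [0, 0, 0, 0, 0, 0]
    - [0, 0, 0, 0, 0, 0]
    - [0, 0, 0, 0, 0, 0]
    - [0, 0, -0.04, 0, 0, 0]
    - [0, 0, -0.1, 0, 0, 0]
  hand: 1

```text
time_s: 25.68
tcp_pos: [0.6231, -0.1451, 0.15]
eef_rot: [179.7, -0.0, -97.5]
contact_force: [1.6, 0.4, -0.0]
gripper_width: 0.0875
gripper_force: 0.0
```

Emit:
carry_out:
  targets:
    - [0, 0, -0.1, 0, 0, 0]
    - [0, 0, 0, 0, 0, 0]

```text
time_s: 25.92
tcp_pos: [0.6274, -0.1455, 0.207]
eef_rot: [-179.5, 0.0, -97.5]
contact_force: [0.5, 0.4, -0.3]
gripper_width: 0.0873
gripper_force: 0.0
```

```bash
python3 - <<'E'
from h import *
plan([(.43,.062,.2,-50,7),(.43,.062,.12,-50,2),(.43,.062,.027,-50,2)])
E
```

```text
t 25.925 at [ 0.6274 -0.1455  0.207 ] -97.5
(0.43, 0.062, 0.2, -50) [[-0.051, 0.064, 0.002, 0, 0, np.float64(-0.113)], [-0.059, 0.057, 0.002, 0, 0, np.float64(-0.113)], [-0.065, 0.05, 0.002, 0, 0, np.float64(-0.113)], [-0.07, 0.042, 0.002, 0, 0, np.float64(-0.113)], [-0.075, 0.033, 0.002, 0, 0, np.float64(-0.113)], [-0.078, 0.024, 0.002, 0, 0, np.float64(-0.113)], [-0.08, 0.014, 0.002, 0, 0, np.float64(-0.113)]]
(0.43, 0.062, 0.12, -50) [[-0.0, 0.0, 0.08, 0, 0, np.float64(-0.0)], [-0.0, 0.0, 0.08, 0, 0, np.float64(-0.0)]]
(0.43, 0.062, 0.027, -50) [[-0.0, 0.0, 0.093, 0, 0, np.float64(-0.0)], [-0.0, 0.0, 0.093, 0, 0, np.float64(-0.0)]]
```

Emit:
carry_out:
  targets:
    - [-0.051, 0.064, 0.002, 0, 0, -0.113]
    - [-0.059, 0.057, 0.002, 0, 0, -0.113]
    - [-0.065, 0.05, 0.002, 0, 0, -0.113]
    - [-0.07, 0.042, 0.002, 0, 0, -0.113]
    - [-0.075, 0.033, 0.002, 0, 0, -0.113]

```text
time_s: 26.55
tcp_pos: [0.4824, 0.0037, 0.1963]
eef_rot: [180.0, 0.0, -63.4]
contact_force: [0.2, 0.9, 0.5]
gripper_width: 0.0876
gripper_force: 0.0
```

Emit:
carry_out:
  targets:
    - [-0.078, 0.024, 0.002, 0, 0, -0.113]
    - [-0.08, 0.014, 0.002, 0, 0, -0.113]
    - [0, 0, 0, 0, 0, 0]
    - [0, 0, 0, 0, 0, 0]
    - [0, 0, 0, 0, 0, 0]

```text
time_s: 27.18
tcp_pos: [0.4283, 0.0618, 0.1948]
eef_rot: [180.0, -0.0, -50.1]
contact_force: [0.2, -0.5, -0.7]
gripper_width: 0.0882
gripper_force: 0.0
```

```bash
python3 shot.py w9; python3 - <<'E'
from h import *
import cv2
a=cv2.imread('pics/w9.png')[60:340,180:480]
cv2.imwrite('pics/w9c.png',cv2.resize(a,None,fx=2,fy=2))
plan([(.43,.062,.12,-50,2),(.43,.062,.027,-50,2)])
E
```

```text
[0.42824018 0.06170354 0.19477101] [ 1.79959845e+02  2.08718833e-03 -5.01384101e+01]
t 27.225 at [0.4282 0.0617 0.1948] -50.1
(0.43, 0.062, 0.12, -50) [[0.001, -0.002, 0.075, 0, 0, np.float64(-0.001)], [0.001, -0.001, 0.075, 0, 0, np.float64(-0.001)]]
(0.43, 0.062, 0.027, -50) [[-0.0, -0.0, 0.093, 0, 0, np.float64(-0.0)], [-0.0, -0.0, 0.093, 0, 0, np.float64(-0.0)]]
```

View pics/w9c.png

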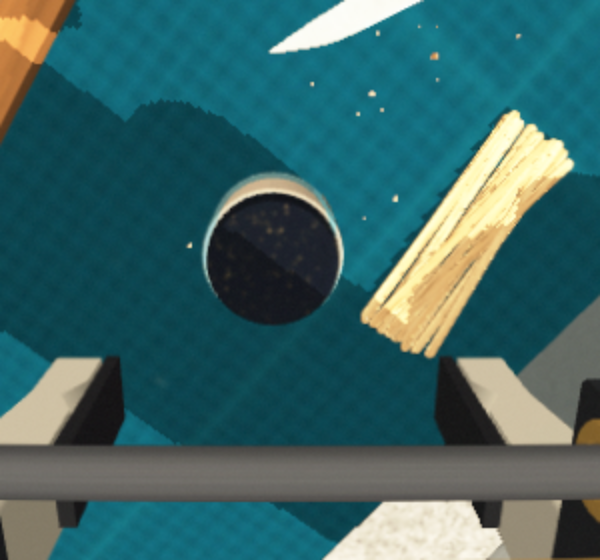

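The lid is centred at crop (273,259). The stick bundle starts at (362,318) and stays clear of the right finger.

```bash
python3 - <<'E'
from plant import r
from h import *
import pickle
a=pickle.load(open("w9.pkl","rb"));T=r.camera_info("top")
p=(273.5/2-.5+180,259.5/2-.5+60);t=(503.5/5-.5+165,481.5/5-.5+130)
print(at(a,p,.067),at(a,p,.06),tri([(a,p),(T,t)]))
plan([(.43,.062,.12,-50,2),(.43,.062,.027,-50,2)])
E
```

```text
[0.43136715 0.062466   0.067     ] [0.4301112  0.06406871 0.06      ] [0.43021681 0.06210926 0.06418876]
t 27.225 at [0.4282 0.0617 0.1948] -50.1
(0.43, 0.062, 0.12, -50) [[0.001, -0.002, 0.075, 0, 0, np.float64(-0.001)], [0.001, -0.001, 0.075, 0, 0, np.float64(-0.001)]]
(0.43, 0.062, 0.027, -50) [[-0.0, -0.0, 0.093, 0, 0, np.float64(-0.0)], [-0.0, -0.0, 0.093, 0, 0, np.float64(-0.0)]]
```

Emit:
carry_out:
  targets:
    - [0.002, -0.003, 0.075, 0, 0, 0]
    - [0.001, -0.001, 0.075, 0, 0, 0]
    - [0, 0, 0.1, 0, 0, 0]
    - [0, 0, 0.055, 0, 0, 0]
    - [0, 0, 0.028, 0, 0, 0]

```text
time_s: 27.85
tcp_pos: [0.4299, 0.0612, 0.0266]
eef_rot: [179.8, 0.0, -50.2]
contact_force: [0.4, 0.2, -0.1]
gripper_width: 0.0876
gripper_force: 0.0
```

Emit:
carry_out:
  targets:
    - [0, 0, 0, 0, 0, 0]
    - [0, 0, 0, 0, 0, 0]
    - [0, 0, 0, 0, 0, 0]

```text
time_s: 28.22
tcp_pos: [0.431, 0.0626, 0.0293]
eef_rot: [-179.9, -0.0, -50.1]
contact_force: [0.7, -0.5, -0.4]
gripper_width: 0.088
gripper_force: 0.0
```

Emit:
carry_out:
  targets:
    - [0, 0, 0, 0, 0, 0]
    - [0, 0, 0, 0, 0, 0]
    - [0, 0, 0, 0, 0, 0]
    - [0, 0, 0, 0, 0, 0]
    - [0, 0, 0, 0, 0, 0]
  hand: 0
  squeeze: 25

```text
time_s: 28.85
tcp_pos: [0.4307, 0.0626, 0.0288]
eef_rot: [-180.0, -0.0, -50.0]
contact_force: [-0.7, 1.4, 5.4]
gripper_width: 0.0664
gripper_force: 25.0
```

```bash
python3 - <<'E'
from h import *
plan([(.43,.062,.23,-50,4),(.6123,-.2388,.23,-97.4,9)])
E
```

```text
t 28.85 at [0.4307 0.0626 0.0288] -50.0
(0.43, 0.062, 0.23, -50) [[0.0, 0.0, -0.101, 0, 0, np.float64(-0.0)], [0.0, 0.001, -0.1, 0, 0, np.float64(-0.0)], [0.0, 0.0, -0.101, 0, 0, np.float64(-0.0)], [0.0, 0.001, -0.1, 0, 0, np.float64(-0.0)]]
(0.6123, -0.2388, 0.23, -97.4) [[0.077, 0.012, -0.0, 0, 0, np.float64(0.088)], [0.078, 0.005, -0.0, 0, 0, np.float64(0.088)], [0.078, -0.003, -0.0, 0, 0, np.float64(0.088)], [0.078, -0.01, -0.0, 0, 0, np.float64(0.088)], [0.076, -0.017, -0.0, 0, 0, np.float64(0.088)], [0.075, -0.024, -0.0, 0, 0, np.float64(0.087)], [0.072, -0.03, -0.0, 0, 0, np.float64(0.088)], [0.069, -0.037, -0.0, 0, 0, np.float64(0.087)], [0.065, -0.042, -0.0, 0, 0, np.float64(0.088)]]
```

Emit:
carry_out:
  targets:
    - [0, 0, -0.05, 0, 0, 0]
    - [0, 0, -0.1, 0, 0, 0]
    - [0, 0, -0.1, 0, 0, 0]
    - [0, 0, -0.1, 0, 0, 0]
    - [0, 0, -0.05, 0, 0, 0]

```text
time_s: 29.48
tcp_pos: [0.4306, 0.0625, 0.2308]
eef_rot: [-179.8, -0.0, -50.0]
contact_force: [1.3, -0.5, -3.3]
gripper_width: 0.0658
gripper_force: 25.0
```

Emit:
carry_out:
  targets:
    - [0.077, 0.012, 0, 0, 0, 0.088]
    - [0.078, 0.005, 0, 0, 0, 0.088]
    - [0.078, -0.003, 0, 0, 0, 0.088]
    - [0.078, -0.01, 0, 0, 0, 0.088]
    - [0.076, -0.017, 0, 0, 0, 0.088]

```text
time_s: 30.1
tcp_pos: [0.5317, -0.1056, 0.2275]
eef_rot: [179.9, 0.0, -76.6]
contact_force: [0.4, 0.9, -3.2]
gripper_width: 0.066
gripper_force: 25.0
```

Emit:
carry_out:
  targets:
    - [0.075, -0.024, 0, 0, 0, 0.087]
    - [0.072, -0.03, 0, 0, 0, 0.088]
    - [0.069, -0.037, 0, 0, 0, 0.087]
    - [0.065, -0.042, 0, 0, 0, 0.088]
    - [0, 0, 0, 0, 0, 0]

```text
time_s: 30.72
tcp_pos: [0.6124, -0.2402, 0.2261]
eef_rot: [179.8, 0.0, -97.7]
contact_force: [-0.3, 0.8, -2.6]
gripper_width: 0.0662
gripper_force: 25.0
```

Emit:
carry_out:
  targets:
    - [0, 0, 0, 0, 0, 0]
    - [0, 0, 0, 0, 0, 0]
    - [0, 0, 0, 0, 0, 0]
    - [0, 0, 0, 0, 0, 0]

```text
time_s: 31.22
tcp_pos: [0.6125, -0.2378, 0.229]
eef_rot: [-180.0, 0.0, -97.4]
contact_force: [0.1, 0.3, -2.0]
gripper_width: 0.066
gripper_force: 25.0
```

```bash
python3 - <<'E'
from h import *
plan([(.6123,-.2388,.05,-97.4,4)])
E
```

```text
t 31.225 at [ 0.6125 -0.2378  0.229 ] -97.4
(0.6123, -0.2388, 0.05, -97.4) [[0.001, 0.0, 0.089, 0, 0, np.float64(0.0)], [0.0, 0.0, 0.09, 0, 0, np.float64(0.0)], [0.001, 0.0, 0.089, 0, 0, np.float64(0.0)], [0.0, 0.0, 0.09, 0, 0, np.float64(0.0)]]
```

Emit:
carry_out:
  targets:
    - [0.001, 0, 0.07, 0, 0, 0]
    - [0, 0, 0.1, 0, 0, 0]
    - [0, 0, 0.1, 0, 0, 0]
    - [0, 0, 0.06, 0, 0, 0]
    - [0, 0, 0.026, 0, 0, 0]

```text
time_s: 31.85
tcp_pos: [0.6115, -0.2385, 0.0488]
eef_rot: [179.8, -0.0, -97.4]
contact_force: [-0.0, -0.0, -1.9]
gripper_width: 0.0662
gripper_force: 25.0
```

Emit:
carry_out:
  targets:
    - [0, 0, 0.006, 0, 0, 0]
    - [0, 0, 0.006, 0, 0, 0]
    - [0, 0, 0, 0, 0, 0]
    - [0, 0, 0, 0, 0, 0]

```text
time_s: 32.35
tcp_pos: [0.6129, -0.2389, 0.0455]
eef_rot: [-179.9, -0.0, -97.4]
contact_force: [-0.0, 0.0, -3.0]
gripper_width: 0.0659
gripper_force: 25.0
```

Emit:
carry_out:
  targets:
    - [0, 0, 0.007, 0, 0, 0]
    - [0, 0, 0.005, 0, 0, 0]
    - [0, 0, 0, 0, 0, 0]
    - [0, 0, 0, 0, 0, 0]

```text
time_s: 32.85
tcp_pos: [0.6125, -0.2388, 0.0388]
eef_rot: [-180.0, -0.0, -97.4]
contact_force: [-1.1, 0.8, 2.9]
gripper_width: 0.0661
gripper_force: 25.0
```

Emit:
carry_out:
  targets:
    - [0, 0, 0.002, 0, 0, 0]
    - [0, 0, 0, 0, 0, 0]
    - [0, 0, 0, 0, 0, 0]

```text
time_s: 33.22
tcp_pos: [0.6125, -0.2388, 0.0388]
eef_rot: [-180.0, -0.0, -97.4]
contact_force: [-4.9, 3.4, 11.1]
gripper_width: 0.0664
gripper_force: 25.0
```

It is down. I'll release, rise, and move back out of the top camera's view.

Emit:
carry_out:
  targets:
    - [0, 0, -0.002, 0, 0, 0]
    - [0, 0, 0, 0, 0, 0]
    - [0, 0, 0, 0, 0, 0]
    - [0, 0, -0.04, 0, 0, 0]
    - [0, 0, -0.1, 0, 0, 0]
  hand: 1

```text
time_s: 33.85
tcp_pos: [0.6106, -0.2385, 0.1063]
eef_rot: [179.7, 0.0, -97.5]
contact_force: [0.8, 0.2, 0.4]
gripper_width: 0.0876
gripper_force: 0.0
```

Emit:
carry_out:
  targets:
    - [0, 0, -0.1, 0, 0, 0]
    - [0, 0, -0.1, 0, 0, 0]
    - [0.08, 0.08, -0.04, 0, 0, 0]
    - [0.1, 0.06, 0, 0, 0, 0]
    - [0.1, 0.06, 0, 0, 0, 0]

```text
time_s: 34.48
tcp_pos: [0.4942, -0.3656, 0.2291]
eef_rot: [-179.9, -0.0, -97.4]
contact_force: [0.2, -0.0, -0.6]
gripper_width: 0.0875
gripper_force: 0.0
```

```bash
python3 - <<'E'
from plant import r
import cv2,numpy as np
t=r.capture("top")[:,:,::-1];s=r.capture("side")[:,:,::-1]
a=cv2.resize(t[120:250,170:460],None,fx=2.7,fy=2.7,interpolation=3)
b=cv2.resize(s[130:330,240:400],None,fx=1.2,fy=1.2)
c=np.zeros((600,790,3),np.uint8);c[:a.shape[0],:a.shape[1]]=a[:,:790];c[a.shape[0]+5:a.shape[0]+5+240,:192]=b
cv2.imwrite("pics/fin.png",c)
E
```

```text
(no output)
```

View pics/fin.png

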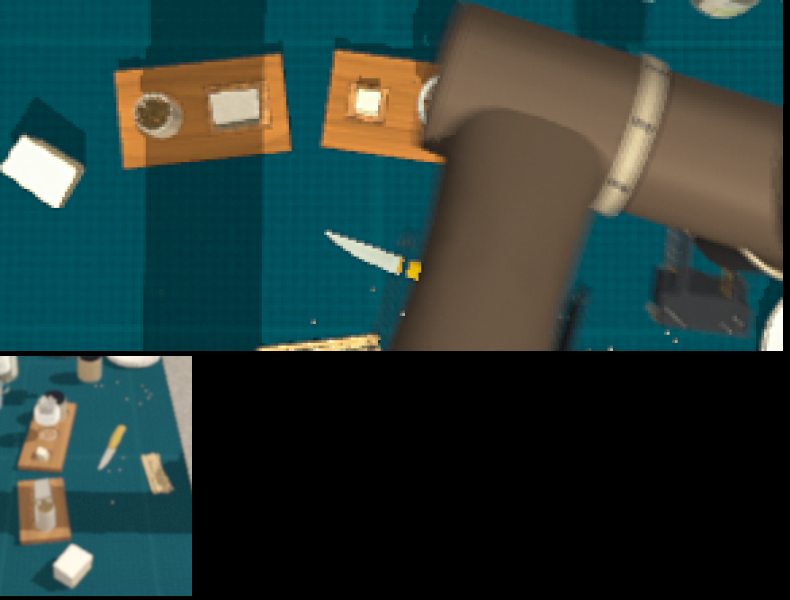

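The final view shows the sticks jar at (158,114), the block at (236,106) and the cube at (368,101), all in their hollows. The arm hides part of the long tray from above, but the side inset shows the cup and jar upright on it. I'll check the offsets numerically.

```bash
python3 - <<'E'
from plant import r
from h import *
T=r.camera_info("top");f=lambda u,v:((u+.5)/2.7-.5+170,(v+.5)/2.7-.5+120)
def loc(c,yaw,P):
    a=np.radians(yaw);d=P[:2]-c;return np.round([np.cos(a)*d[0]+np.sin(a)*d[1],-np.sin(a)*d[0]+np.cos(a)*d[1]],4)
S=((.6269,.1318),6.7);L=((.6236,-.1515),-7.4)
m=lambda q,z:at(T,f(*np.mean(q,0)),z)
print("block",loc(*S,m([(209,92),(258,86),(262,122),(214,128)],.047)))
print("sticks",loc(*S,m([(158,114)],.07)))
print("cube",loc(*L,m([(357,89),(383,87),(382,115),(355,118)],.035)))
E
```

```text
block [-0.0046 -0.0417]
sticks [-0.0061  0.0404]
cube [-0.0012  0.0947]
```

The block and cube are within tolerance. The sticks jar reading is a rough one. All five touched down at the expected floor heights, so I'm handing in.

```bash
python3 -c "
from plant import r
print(r.get_state()['qd'].round(2));print(r.close_job())"
```

```text
[ 3.45  0.78  0.99 -0.43  0.44 -3.87]
the job is handed in; nothing more can be done
None
```

I placed all five items in their hollows and handed the job in at about 35 s; no verdict came back. Each item touched down at its expected floor height, but my last image check covered only the block, cube and sticks jar, because the arm hid the cup and spread jar from above.

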